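# Tumble a batch of beads in the polishing pan

## Task

The bead-polishing pan is loaded: swing its lid shut without slamming it, then spread the polish through the beads. Take the crank by its loose wooden grip and, never letting go on the way, wind it steadily clockwise (as you face the crank end), slower than a turn a second, for two full turns and then on until the grip comes to the bottom. Leave the grip at the bottom of its circle and the lid shut, with the polish tin, brush and tray beside the machine where they were.

Things in the scene. Friction and masses are not known exactly. Their poses are not given: they have to be found in the camera images.
- tumbler: The bead tumbler: a green welded frame, 270 x 195 mm, screwed to the shelf, with an aluminium pan (192 mm across, its mouth looking 25 degrees up) on the upper end of a shaft and a crank on the lower end. Origin on the shelf under its middle; x level from the crank end to the mouth end, z up. It stands 350 mm high (400 mm to the top of the open lid); nothing stands before the crank end.
- crank_axis (a point): Fixed point on the shaft's axis, mid-thickness of the crank arm, 185 mm above the shelf. x points along the shaft from crank to pan, rising 25 degrees; y is level; z points up, leaning 25 degrees out over the crank. Arm 10 mm thick; a brass end nut, 25 mm across, ends 20 mm out. A hand straight down on a low grip hits arm and nut; leaning back 35 to 45 degrees, fingers down and towards the machine, it clears.
- pan (a joint): Crank and pan, turning together. Rad: 0 with the grip at the bottom, growing clockwise seen looking along crank_axis +x, counting on over several turns. At q the grip's pin is at crank_axis + 70 mm x (sin q along y, -cos q along z). Starts between -2.6 and -0.3, stays where left, takes about 4 to 6 N at the grip to turn.
- grip_center (a point): Middle of the turned wooden grip, 90 mm long and 28 mm across, parallel to the shaft on the outer side of the crank arm, 70 mm from the shaft's axis. It spins freely on its pin. The middle is 52 mm out from the arm's middle plane (along crank_axis -x); the grip reaches from 7 to 97 mm out.
- lid_hinge (a point): Fixed point on the lid's hinge line, at the height of the lid's middle, beside the pan's mouth (z about 0.275 m). Axes as crank_axis: z along the hinge line, x out of the mouth, -y towards the middle of the mouth.
- lid (a joint): Aluminium pot lid, disc 158 mm across, 4 mm thick, its middle 98 mm from the hinge line, with a dark wooden knob (32 mm across, 30 mm proud) mid outer face. Rad: 0 shut, growing open to 2.0. At q its middle lies from lid_hinge along (sin q x, -cos q y); its outer face looks along (cos q x, sin q y). Stiff, stays where left; 1 to 2 N push its free edge.
- polish_tin: Red round tin of polish, 75 mm across, 46 mm high, standing beside the tumbler. Origin under its middle. Leave alone.
- brush: Brush, 170 mm long, lying beside the tumbler on the robot's side. Origin under its middle. Leave alone.
- catch_tray: Empty wooden tray, 150 x 170 x 30 mm, on the shelf below the pan's mouth. Origin under its middle. Leave alone.

How it is judged:
By the outcome, as a careful person would: the job done as asked, in the order asked, and still so for the second after the job is handed in, with the robot touching nothing.
It also fails if it takes over 70 s, if anything falls off the work surface, if the arm or the gripper's body presses on something with over 40 N, if the wrist force passes 120 N, or if a joint passes its speed limit or range.

## Robot

A 6-joint arm with a two-finger parallel gripper is mounted at the origin on the work surface. World frame = base frame: x ahead of the robot, y to its left, z up, the work surface at z = 0. Lengths are in m, angles in rad, forces in N, time in s.
With the tool pointing down it reaches from about 0.325 to 0.775 m from the base axis. Payload 5.5 kg.
Tool frame: the origin (TCP) lies between the finger pads; the fingertips stand 8 mm ahead of it and the grasp point (between the pads) lies 11 mm behind it (tcp_to_tips is the distance from the TCP to the fingertips, in m); z points along the fingers, y is the line along which they close (so a half turn about z gives the same grasp; the last joint's range is limited). The gripper opens to 88 mm and grips with 3 to 60 N. Pads are 20 mm wide; open, the fingers measure 115 mm over their backs; the gripper's body (75 mm by 178 mm) begins 61 mm behind the grasp point.
Start: joints at [-1.236, 0.091, 1.231, -0, 1.82, -0.057], TCP at [0.229, -0.555, 0.231] pointing down, gripper open.
Joint ranges: [-2.87, 2.87], [-0.86, 2.18], [0.17, 2.46], [-1.51, 4.65], [0.06, 2.69], [-2.65, 2.65]. Speed limits (rad/s): [2.57, 2.57, 3.01, 3.14, 3.14, 3.14].

## Interface

Orientations are given as a unit quaternion [w, x, y, z].
In Python, from bench import * gives the robot as it stands. Calls block until the motion is done:
- move_to(position, orientation): joint-space move of the TCP to a pose.
- move_l(position, speed=0.15, orientation=None): straight line of the TCP; orientation=None keeps the orientation; speed is the mean speed in m/s.
- movej(angles): joint-space move.
- gripper_open() and close(): open the fingers fully, or close them until they stop; the grip force is fixed at half the most.
- hold(seconds).
- inverse_kinematics(position, orientation): joint angles nearest the present ones, or None.
- state(): the state.
- get_image(name): name is "scene" or "top" or "wrist"; returns a dict with "frame" (480x640x3 uint8, blue, green, red), "depth" (480x640 float32, m along the optical axis (not along the pixel's ray), 0 where there is no reading), "camera_matrix" (3x3 intrinsics, pixels), "view" (4x4, takes a point from world to camera coordinates). Camera axes: x right, y up, looking along -z (the intrinsics and any distortion apply to the point x, -y, -z); pixel columns grow to the right and rows downward; lengths in m; the calibration is good to about 2 mm. The wrist camera is an equidistant fisheye: a pixel r from the principal point sees the ray r / f radians off the axis. A picture is of the moment at which its call begins.
A pose or a line that the arm cannot do raises IKError and nothing moves.
- job_done(): hands the job in; it is judged then, once.
The state is a dict: "time": time; "joint_pos": joint angles; "dq": joint speeds; "joint_torque": joint torques, N m; "ee_pos": TCP position; "ee_rot": TCP orientation; "ft_force": force on the tool from outside, world axes, zero at the start; "moment": the same for the moment, N m; "finger_gap": finger opening in m; "finger_force": force on a finger pad.
Only numpy, scipy, OpenCV 4.12 (cv2) and the standard library are available. Lean on these libraries where they do the work, as an engineer would, in place of code of your own. Each camera call takes 0.05 s, during which the arm holds its last target. There are 200 camera calls.

## Working session

There is one attempt and no reset: what is moved stays moved. The work goes in short steps, each a Python script; the robot and the scene stay as the last script left them, time stands still between calls to the robot, and variables do not carry over. Pictures are saved under pics/ and viewed, at most 10 in all, crops included, and the job is handed in when it is done.

```bash
ls; mkdir -p pics; python3 - <<'E'
from bench import *
import cv2,numpy as np
for n in("scene","top"):
    d=get_image(n); cv2.imwrite(f"pics/{n}0.png",d["frame"]); np.savez(f"{n}0.npz",**d)
    print(n,d["camera_matrix"].tolist(),np.linalg.inv(d["view"]).round(3).tolist(),[k for k in d])
E
```

```text
pics
scene [[457.2403033856514, 0.0, 321.3529121369785], [0.0, 457.2403033856514, 232.48417918905412], [0.0, 0.0, 1.0]] [[0.047, -0.741, 0.67, 1.057], [0.999, 0.048, -0.018, 0.004], [-0.019, 0.67, 0.742, 0.753], [0.0, 0.0, 0.0, 1.0]] ['frame', 'depth', 'camera_matrix', 'view']
top [[580.6498438718509, 0.0, 311.6322005079297], [0.0, 580.6498438718509, 240.54694396912163], [0.0, 0.0, 1.0]] [[-0.018, 0.989, -0.147, 0.424], [-0.999, -0.025, -0.043, 0.017], [-0.047, 0.146, 0.988, 1.03], [0.0, 0.0, 0.0, 1.0]] ['frame', 'depth', 'camera_matrix', 'view']
```

View pics/scene0.png

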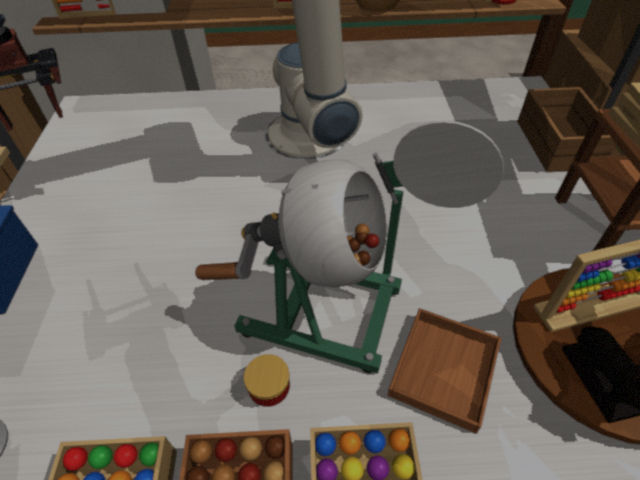

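View pics/top0.png

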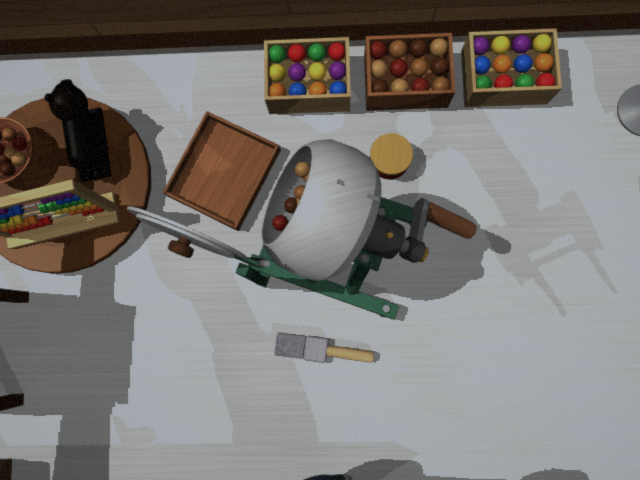

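The mouth faces world +y with the hinge on the robot's side. The lid is wide open: disc at top px (190,230), knob at (180,247). The grip is at top px (448,220) and scene px (217,271). Next I'll fit the frame and grip from the depth clouds.

```bash
cat > h.py <<'E'
import numpy as np,cv2
def cloud(d):
    K=d["camera_matrix"];D=d["depth"];v,u=np.mgrid[:480,:640]
    p=np.stack([(u-K[0,2])/K[0,0]*D,-(v-K[1,2])/K[1,1]*D,-D],-1)
    T=np.linalg.inv(d["view"]); P=p@T[:3,:3].T+T[:3,3]; P[D<=0]=np.nan
    return P
E
python3 - <<'E'
from h import *
for n in("scene","top"):
    d=np.load(n+"0.npz");P=cloud(d);f=d["frame"];hsv=cv2.cvtColor(f,cv2.COLOR_BGR2HSV);H,S,V=[hsv[...,i].astype(int) for i in range(3)]
    g=(H>60)&(H<90)&(S>80)&(P[...,2]<.06)&(P[...,2]>.005)
    v,u=np.mgrid[:480,:640]
    g&= (u>225)&(u<410)&(v>180)&(v<380)
    q=P[g]; r=cv2.minAreaRect(q[:,:2].astype(np.float32)); print(n,"frame",len(q),r,cv2.boxPoints(r).round(3).tolist(), np.percentile(q[:,2],[5,50,95]).round(3))
    bx=dict(scene=(190,245,255,285),top=(424,482,198,243))[n]
    m=((H<14)|(H>170))&(S>110)&(u>bx[0])&(u<bx[1])&(v>bx[2])&(v<bx[3])&(P[...,2]>.08)
    q=P[m];c=np.median(q,0);w=np.linalg.svd(q-q.mean(0),full_matrices=False)[2][0];t=(q-q.mean(0))@w
    print("grip",len(q),q.mean(0).round(4),w.round(3),np.percentile(t,[0,1,99,100]).round(3))
    # lid points
    bx=dict(scene=(396,500,125,205),top=(130,240,205,257))[n]
    m=(S<60)&(u>bx[0])&(u<bx[1])&(v>bx[2])&(v<bx[3])&(P[...,2]>.2)
    q=P[m];_,s,W=np.linalg.svd(q-q.mean(0),full_matrices=False);print("lid",len(q),q.mean(0).round(3),W[2].round(3),(s/len(q)**.5).round(4))
    vis=f.copy();vis[g]=(255,0,255);cv2.imwrite(f"pics/v{n}.png",vis)
d=np.load("top0.npz");P=cloud(d)
for uv in [(252,268),(262,262),(130,210),(181,248),(418,205),(416,245),(424,255),(395,310),(240,268),(425,205)]:print(uv,P[uv[1],uv[0]].round(3))
d=np.load("scene0.npz");P=cloud(d)
print("scene");
for uv in [(238,325),(372,362),(398,285),(396,190),(383,165),(448,165),(252,232),(242,265)]:print(uv,P[uv[1],uv[0]].round(3))
E
```

```text
scene frame 4130 ((0.5727234482765198, 0.013774603605270386), (0.2651878893375397, 0.2054685801267624), 69.15753173828125) [[0.4300000071525574, -0.07400000095367432], [0.621999979019165, -0.1469999998807907], [0.7160000205039978, 0.10100000351667404], [0.5239999890327454, 0.17399999499320984]] [0.014 0.028 0.038]
grip 530 [ 0.5914 -0.1588  0.1551] [0.322 0.849 0.419] [-0.046 -0.044  0.04   0.042]
lid 7148 [0.548 0.203 0.321] [ 0.92  -0.393 -0.02 ] [0.0397 0.0381 0.0013]
top frame 2210 ((0.5664019584655762, 0.024556979537010193), (0.2654458284378052, 0.1980411559343338), 74.90048217773438) [[0.4359999895095825, -0.07800000160932541], [0.6269999742507935, -0.1289999932050705], [0.6970000267028809, 0.12700000405311584], [0.5049999952316284, 0.17800000309944153]] [0.025 0.029 0.034]
grip 791 [ 0.5786 -0.1555  0.1561] [-0.337 -0.838 -0.43 ] [-0.044 -0.042  0.044  0.046]
lid 1450 [0.537 0.198 0.356] [-0.923  0.373  0.089] [0.0363 0.0327 0.0036]
(252, 268) [0.509 0.14  0.204]
(262, 262) [0.506 0.112 0.311]
(130, 210) [0.568 0.266 0.353]
(181, 248) [0.523 0.209 0.332]
(418, 205) [ 0.603 -0.106  0.166]
(416, 245) [ 0.538 -0.096  0.199]
(424, 255) [ 0.524 -0.108  0.186]
(395, 310) [ 0.45  -0.078  0.032]
(240, 268) [0.507 0.152 0.234]
(425, 205) [ 0.6   -0.114  0.18 ]
scene
(238, 325) [ 0.619 -0.14   0.029]
(372, 362) [0.706 0.093 0.031]
(398, 285) [0.549 0.162 0.03 ]
(396, 190) [0.503 0.144 0.235]
(383, 165) [0.511 0.117 0.297]
(448, 165) [0.548 0.204 0.322]
(252, 232) [ 0.549 -0.096  0.2  ]
(242, 265) [ 0.6   -0.112  0.178]
```

```bash
cat >> h.py <<'E'
def axes(yaw):
    a=np.radians(25);l=np.array([np.cos(yaw),np.sin(yaw),0]);u=np.array([0,0,1.])
    return np.cos(a)*l+np.sin(a)*u, np.cross(u,l), -np.sin(a)*l+np.cos(a)*u
E
python3 - <<'E'
from h import *
from scipy.optimize import least_squares
pan=[];gr=[];lid=[]
for n in("scene","top"):
    d=np.load(n+"0.npz");P=cloud(d);hsv=cv2.cvtColor(d["frame"],cv2.COLOR_BGR2HSV).astype(int);H,S,V=np.moveaxis(hsv,-1,0)
    v,u=np.mgrid[:480,:640]
    poly=dict(scene=[(285,195),(305,172),(335,168),(325,200),(325,240),(335,270),(310,275),(290,250)],top=[(330,148),(360,158),(374,185),(370,215),(350,250),(325,270),(315,262),(325,225),(318,180)])[n]
    mk=np.zeros((480,640),np.uint8);cv2.fillPoly(mk,[np.array(poly)],1)
    pan.append(P[(mk>0)&(S<60)&(P[...,2]>.1)])
    bx=dict(scene=(190,245,255,285),top=(424,482,198,243))[n]
    gr.append(P[((H<14)|(H>170))&(S>110)&(u>bx[0])&(u<bx[1])&(v>bx[2])&(v<bx[3])&(P[...,2]>.08)])
    bx=dict(scene=(385,510,115,215),top=(130,240,205,257))[n]
    lid.append(P[(S<60)&(u>bx[0])&(u<bx[1])&(v>bx[2])&(v<bx[3])&(P[...,2]>.2)])
def res(p,sets=(0,1),full=False):
    ex,ey,ez=axes(p[2]);c=np.array([p[0],p[1],.185]);out=[]
    for i in sets:
        q=pan[i][::7]-c;x=q@ex;r=np.hypot(q@ey,q@ez)
        k=np.polyfit(x,r,6);out.append(r-np.polyval(k,x))
    return np.concatenate(out)
for sets in [(0,),(1,),(0,1)]:
    s=least_squares(res,[.545,-.09,1.2],args=(sets,),loss="soft_l1",f_scale=.001);print("pan",sets,s.x.round(4),np.degrees(s.x[2]).round(2),np.abs(s.fun).mean())
yaw=s.x[2]; C=np.r_[s.x[:2],.185]
ex,ey,ez=axes(yaw)
for sets in[(0,),(1,),(0,1)]:
    q=np.concatenate([gr[i] for i in sets])-C; x=q@ex
    m=abs(x+np.median(-x))<.03
    f=lambda p:np.hypot(q[m]@ey-p[0],q[m]@ez-p[1])-.0135
    t=least_squares(f,[-.06,-.02],loss="soft_l1",f_scale=.001);print("grip y,z",t.x.round(4),"r",np.hypot(*t.x).round(4),"q",np.arctan2(t.x[0],-t.x[1]).round(3),"x range",np.percentile(x,[.5,99.5]).round(4), abs(t.fun).mean().round(4))
for i in(0,1):
    q=lid[i]-C;L=np.c_[q@ex,q@ey,q@ez]
    # plane
    m=np.ones(len(L),bool)
    for _ in range(4):
        c=L[m].mean(0);W=np.linalg.svd(L[m]-c,full_matrices=False)[2][2];m=abs((L-c)@W)<.004
    print("lid C-frame mean",c.round(3),"n",W.round(3),m.sum(),"zrange",np.percentile(L[m],[.5,99.5],axis=0).round(3).tolist())
E
```

```text
pan (0,) [ 0.5418 -0.0958  1.2597] 72.17 0.0006513624101590358
pan (1,) [ 0.536  -0.0918  1.2265] 70.27 0.0008290334396824154
pan (0, 1) [ 0.5419 -0.0915  1.2649] 72.47 0.0007710512192749945
grip y,z [-0.0599 -0.0148] r 0.0617 q -1.329 x range [-0.1025 -0.0169] 0.0008
grip y,z [-0.0568 -0.016 ] r 0.059 q -1.296 x range [-0.1018 -0.0145] 0.001
grip y,z [-0.0587 -0.0151] r 0.0607 q -1.318 x range [-0.1021 -0.0152] 0.0013
lid C-frame mean [0.313 0.083 0.005] n [-0.092 -0.995  0.026] 7626 zrange [[0.217, 0.075, -0.074], [0.387, 0.092, 0.077]]
lid C-frame mean [0.321 0.092 0.041] n [0.103 0.994 0.03 ] 1358 zrange [[0.253, 0.082, -0.056], [0.385, 0.1, 0.078]]
```

```bash
cat > fit.py <<'E'
from h import *
from scipy.optimize import least_squares
pan=[];gr=[];lid=[]
for n in("scene","top"):
    d=np.load(n+"0.npz");P=cloud(d);hsv=cv2.cvtColor(d["frame"],cv2.COLOR_BGR2HSV).astype(int);H,S,V=np.moveaxis(hsv,-1,0)
    v,u=np.mgrid[:480,:640]
    poly=dict(scene=[(285,195),(305,172),(335,168),(325,200),(325,240),(335,270),(310,275),(290,250)],top=[(330,148),(360,158),(374,185),(370,215),(350,250),(325,270),(315,262),(325,225),(318,180)])[n]
    mk=np.zeros((480,640),np.uint8);cv2.fillPoly(mk,[np.array(poly)],1)
    pan.append(P[(mk>0)&(S<60)&(P[...,2]>.1)])
    bx=dict(scene=(190,245,255,285),top=(424,482,198,243))[n]
    gr.append(P[((H<14)|(H>170))&(S>110)&(u>bx[0])&(u<bx[1])&(v>bx[2])&(v<bx[3])&(P[...,2]>.08)])
    bx=dict(scene=(385,510,115,215),top=(130,240,205,257))[n]
    lid.append(P[(S<60)&(u>bx[0])&(u<bx[1])&(v>bx[2])&(v<bx[3])&(P[...,2]>.2)])
G=np.concatenate(gr)
def res(p):
    ex,ey,ez=axes(p[2]);c=np.array([p[0],p[1],.185]);out=[]
    for i in (0,1):
        q=pan[i][::7]-c;x=q@ex;r=np.hypot(q@ey,q@ez)
        out.append((r-np.polyval(np.polyfit(x,r,6),x))/.001/30)
    q=G-c;x=q@ex;lo,hi=np.percentile(x,[.5,99.5])
    m=(x>lo+.015)&(x<hi-.01)
    y,z=.07*np.sin(p[3]),-.07*np.cos(p[3])
    out.append((np.hypot(q[m]@ey-y,q[m]@ez-z)-.0135)/.001/30)
    out.append([(lo+.097)/.003,(p[2]-np.radians(69))/.01])
    o=np.array([.5696,.019,0])-c; out.append([o@ey/.005])
    return np.concatenate(out)
s=least_squares(res,[.545,-.09,1.2,-1.3],loss="soft_l1");p=s.x
print(p.round(4),np.degrees(p[2]),s.fun[-3:])
C=np.r_[p[:2],.185];ex,ey,ez=axes(p[2])
q=G-C;print("grip x",np.percentile(q@ex,[.5,99.5]))
for i in(0,1):
    q=lid[i]-C;L=np.c_[q@ex,q@ey,q@ez];m=np.ones(len(L),bool)
    for _ in range(4):
        c=L[m].mean(0);W=np.linalg.svd(L[m]-c,full_matrices=False)[2][2];m=abs((L-c)@W)<.004
    print("lid",c.round(3),W.round(3),np.percentile(L[m],[.5,99.5],axis=0).round(3).tolist())
np.savez("fit.npz",C=C,yaw=p[2],q=p[3])
E
python3 fit.py
```

```text
Traceback (most recent call last):
  File "fit.py", line 27, in <module>
    s=least_squares(res,[.545,-.09,1.2,-1.3],loss="soft_l1");p=s.x
ValueError: could not broadcast input array from shape (2186,) into shape (2187,)
```

Mask size varies; fix it from the nominal axis.

```bash
sed -i 's/    m=(x>lo+.015)&(x<hi-.01)/    m=GM/; s/^G=np.concatenate(gr)/G=np.concatenate(gr); gx=G@axes(1.204)[0]; GM=(gx>np.percentile(gx,15))\&(gx<np.percentile(gx,90))/' fit.py; python3 fit.py
```

```text
[ 0.5344 -0.0911  1.2077 -1.3175] 69.19490324882226 [-0.10642803  0.34017034  1.24687755]
grip x [-0.09731928 -0.00975296]
lid [0.311 0.092 0.006] [ 0.04   0.999 -0.002] [[0.214, 0.088, -0.073], [0.384, 0.097, 0.078]]
lid [0.318 0.1   0.042] [0.051 0.997 0.054] [[0.25, 0.093, -0.054], [0.383, 0.106, 0.08]]
```

```bash
cat >> h.py <<'E'
from scipy.spatial.transform import Rotation as Ro
try:
    F=np.load("fit.npz");C=F["C"];YAW=float(F["yaw"]);EX,EY,EZ=axes(YAW)
    XL=np.array([np.cos(YAW),np.sin(YAW),0]);HG=C+.21*EX+.098*EY
except Exception: pass
def quat(ty,tz):
    return Ro.from_matrix(np.c_[np.cross(ty,tz),ty,tz]).as_quat(scalar_first=True)
def lidtcp(q,gap=0,r=.15,h=.02,ty=None):
    ty=EY if ty is None else ty
    n=np.cos(q)*EX+np.sin(q)*EY;p=HG+r*(np.sin(q)*EX-np.cos(q)*EY)+h*EZ+.002*n
    nh=n*[1,1,0];nh/=np.linalg.norm(nh)
    tx=np.cross(ty,[0,0,-1.])
    return p+nh*(.010*abs(nh@tx)+.0135*abs(nh@ty)+gap)+[0,0,.008]
def crank(q,s,tz):   # TCP so that the grasp point is s out along the grip
    return C+.07*(np.sin(q)*EY-np.cos(q)*EZ)-s*EX+.011*tz
E
python3 - <<'E'
from bench import *
from h import *
st=state();print({k:np.round(v,3) for k,v in st.items()})
for sg in(1,-1):
    Q=quat(sg*EY,np.array([0,0,-1.]));print("lid",sg,Q.round(3))
    for q,g in[(1.53,.05),(1.53,0),(1.,0),(.5,0),(0,0)]:
        P=lidtcp(q,g);j=inverse_kinematics(P.tolist(),Q.tolist());print(q,P.round(3),None if j is None else np.round(j,2))
for lean in(35,40,45):
  for sg in(1,-1):
    a=np.radians(lean);tz=np.sin(a)*XL-np.array([0,0,np.cos(a)]);Q=quat(sg*EY,tz);print("crank",lean,sg)
    for q in(-1.32,0,1.57,3.14):
        P=crank(q,.062,tz);j=inverse_kinematics(P.tolist(),Q.tolist());print(q,P.round(3),None if j is None else np.round(j,2))
E
```

```text
{'time': np.float64(0.1), 'joint_pos': array([-1.236,  0.092,  1.232, -0.   ,  1.82 , -0.057]), 'dq': array([ 0.001, -0.   , -0.001,  0.   , -0.001, -0.   ]), 'joint_torque': array([ 4.0000e-03, -4.4786e+01, -4.0757e+01,  7.0000e-02,  2.8000e-02,
       -0.0000e+00]), 'ee_pos': array([ 0.229, -0.554,  0.23 ]), 'ee_rot': array([-0.001,  0.981,  0.195, -0.   ]), 'ft_force': array([-0.255,  0.342,  0.576]), 'moment': array([ 0.008,  0.033, -0.026]), 'finger_force': np.float64(0.0), 'finger_gap': np.float64(0.088)}
lid 1 [ 0.    -0.568  0.823  0.   ]
1.53 [0.501 0.264 0.363] [ 0.43  0.07  1.01 -0.    2.06 -2.35]
1.53 [0.547 0.245 0.363] [ 0.36  0.16  0.91 -0.    2.07 -2.41]
1.0 [0.612 0.206 0.354] [ 0.27  0.29  0.78 -0.    2.07 -2.51]
0.5 [0.651 0.145 0.331] [ 0.17  0.34  0.77 -0.    2.03 -2.61]
0 [0.652 0.071 0.301] None
lid -1 [-0.     0.823  0.568  0.   ]
1.53 [0.501 0.264 0.363] [ 0.43  0.07  1.01 -0.    2.06  0.79]
1.53 [0.547 0.245 0.363] [ 0.36  0.16  0.91 -0.    2.07  0.73]
1.0 [0.612 0.206 0.354] [ 0.27  0.29  0.78 -0.    2.07  0.64]
0.5 [0.651 0.145 0.331] [ 0.17  0.34  0.77 -0
[... 621 characters left out ...]
0.214] None
crank 40 -1
-1.32 [ 0.583 -0.154  0.135] [-0.67  0.18  1.45  0.67  1.72 -0.28]
0 [ 0.527 -0.109  0.087] [-0.67  0.03  1.7   0.66  1.65 -0.34]
1.57 [ 0.452 -0.112  0.15 ] [-0.77 -0.18  1.78  0.65  1.81 -0.34]
3.14 [ 0.506 -0.165  0.214] [-0.77  0.    1.49  0.67  1.89 -0.27]
crank 45 1
-1.32 [ 0.583 -0.154  0.135] None
0 [ 0.528 -0.109  0.088] None
1.57 [ 0.452 -0.111  0.151] None
3.14 [ 0.507 -0.164  0.214] None
crank 45 -1
-1.32 [ 0.583 -0.154  0.135] [-0.71  0.21  1.45  0.74  1.75 -0.31]
0 [ 0.528 -0.109  0.088] [-0.71  0.06  1.7   0.73  1.67 -0.38]
1.57 [ 0.452 -0.111  0.151] [-0.81 -0.15  1.78  0.72  1.83 -0.37]
3.14 [ 0.507 -0.164  0.214] [-0.81  0.03  1.5   0.74  1.91 -0.29]
```

```bash
cat > lid.py <<'E'
from bench import *
from h import *
Q=quat(-EY,np.array([0,0,-1.])).tolist()
close()
P=lidtcp(1.53,.05)
move_to([.35,-.35,.5],Q);move_to([P[0],P[1],.5],Q);move_l(P.tolist(),.15)
f0=np.array(state()["ft_force"]);print(state()["time"],f0.round(1))
def f(): return np.array(state()["ft_force"])-f0
for q in np.r_[1.53:0.1:15j]:
    move_l(lidtcp(q).tolist(),.06); F=f(); n=np.cos(q)*EX+np.sin(q)*EY
    print(round(q,2),(F@n).round(1),np.linalg.norm(F).round(1),end="; ")
    if np.linalg.norm(F)>15: print("STOP");break
else:
    for q in np.arange(.08,-.08,-.012):
        move_l(lidtcp(q).tolist(),.03); F=f();print(round(q,3),F.round(1),end="; ")
        if np.linalg.norm(F)>7: break
print(state()["time"])
d=get_image("scene");cv2.imwrite("pics/s1.png",d["frame"])
E
python3 lid.py
```

```text
6.1083 [-0.3  0.2 -0.1]
1.53 -0.0 0.5; 1.43 0.3 0.6; 1.33 -0.1 0.7; 1.22 -0.2 0.8; 1.12 0.2 0.9; 1.02 0.1 0.7; 0.92 0.5 0.8; 0.82 -1.6 1.6; 0.71 -0.0 0.5; 0.61 0.0 0.7; 0.51 -0.3 1.0; 0.41 -0.7 0.9; 0.3 -0.1 0.7; 0.2 0.2 0.6; 0.1 -1.1 1.4; 0.08 [ 0.3 -0.4  0.8]; 0.068 [-0. -0. -0.]; 0.056 [-0.2 -0.   0.3]; 0.044 [0.1 1.2 0.2]; 0.032 [-0.5 -1.7  0.9]; 0.02 [ 1.2 -0.5  0.1]; 0.008 [1.7 4.4 2. ]; -0.004 [3.3 8.9 3.5]; 14.8333
```

View pics/s1.png

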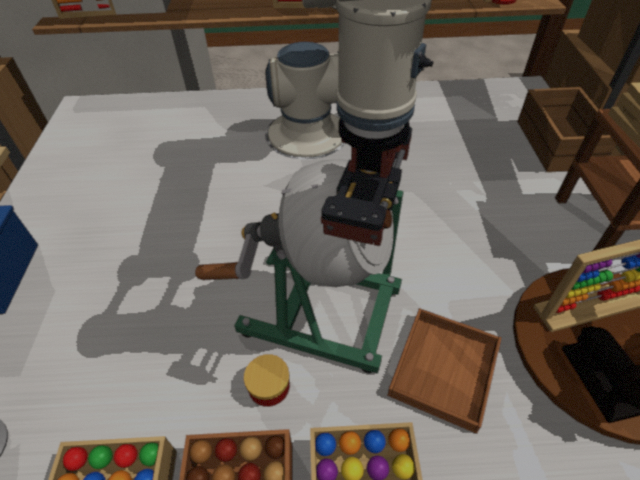

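The lid sits across the mouth (around scene px (385,230)), pressing on its stop, and the grip hasn't moved. I'll back off, measure the lid, then go to a pre-grasp above the grip.

```bash
python3 - <<'E'
from bench import *
from h import *
p=np.array(state()["ee_pos"]);p1=p+.06*XL;move_l(p1.tolist(),.1);p1[2]=.5;move_l(p1.tolist(),.2)
a=np.radians(40);tz=np.sin(a)*XL-np.array([0,0,np.cos(a)]);Q=quat(-EY,tz).tolist()
G=crank(float(F["q"]),.062,tz)
gripper_open()
move_to((G-.25*tz).tolist(),Q)
d=get_image("scene");P=cloud(d)-C;L=np.stack([P@EX,P@EY,P@EZ],-1)
m=(np.hypot(L[...,1],L[...,2])<.07)&(L[...,0]>.17)&(L[...,0]<.27)
q=L[m];k=np.linalg.lstsq(np.c_[q[:,1:],np.ones(len(q))],q[:,0],rcond=None)[0];g=abs(q[:,0]-np.c_[q[:,1:],np.ones(len(q))]@k)<.006
k=np.linalg.lstsq(np.c_[q[g,1:],np.ones(g.sum())],q[g,0],rcond=None)[0];print("lid plane slope",k.round(3),g.sum(),len(q))
move_l((G-.09*tz).tolist(),.15)
d=get_image("wrist");cv2.imwrite("pics/w1.png",d["frame"]);np.savez("w1.npz",**d)
print(state()["time"],state()["ee_pos"],G,d["camera_matrix"].tolist())
E
```

```text
Traceback (most recent call last):
bench.IKError: the arm cannot follow that straight line within its joint ranges
```

```bash
cat > pre.py <<'E'
from bench import *
from h import *
p=np.array(state()["ee_pos"]);print(p)
if np.linalg.norm(p-lidtcp(0))<.02: p=p+.04*XL;move_l(p.tolist(),.1)
for z in(.5,.46,.43,.41):
    try: move_l([p[0]-.03,p[1],z],.15);print("up",z);break
    except IKError: pass
a=np.radians(40);tz=np.sin(a)*XL-np.array([0,0,np.cos(a)]);Q=quat(-EY,tz).tolist()
G=crank(float(F["q"]),.062,tz)
Qd=quat(-EY,np.array([0,0,-1.])).tolist()
move_to([.45,.0,.52],Qd)
gripper_open()
move_to((G-.25*tz).tolist(),Q)
d=get_image("scene");P=cloud(d)-C;L=np.stack([P@EX,P@EY,P@EZ],-1)
m=(np.hypot(L[...,1],L[...,2])<.07)&(L[...,0]>.17)&(L[...,0]<.27)
q=L[m]
g=np.ones(len(q),bool)
for _ in range(4):
    A=np.c_[q[:,1:],np.ones(len(q))];k=np.linalg.lstsq(A[g],q[g,0],rcond=None)[0];g=abs(q[:,0]-A@k)<.005
print("lid plane slope",k.round(3),g.sum(),len(q))
move_l((G-.09*tz).tolist(),.15)
d=get_image("wrist");cv2.imwrite("pics/w1.png",d["frame"]);np.savez("w1.npz",**d)
print(state()["time"],state()["ee_pos"],G,d["camera_matrix"].tolist())
E
python3 pre.py
```

```text
[0.67362489 0.12935123 0.30165345]
up 0.46
lid plane slope [ 0.009 -0.009  0.218] 2849 3160
21.925 [ 0.56257982 -0.20894936  0.20443403] [ 0.58296196 -0.15417714  0.13447536] [[371.64829954431775, 0.0, 323.53541946055066], [0.0, 371.64829954431775, 241.42760217328683], [0.0, 0.0, 1.0]]
```

View pics/w1.png

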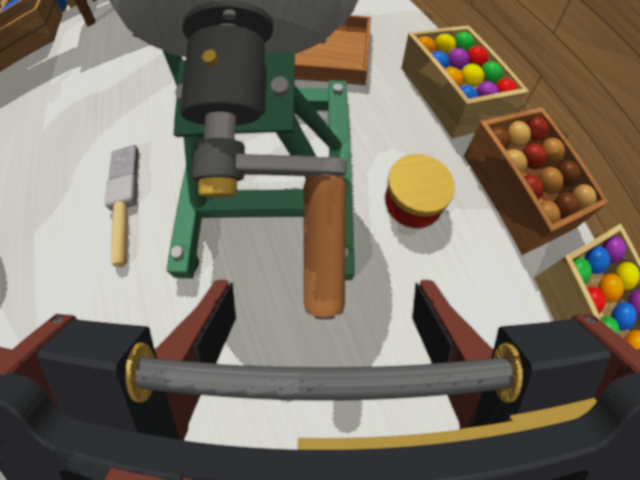

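The grip (px 324,245) lies midway between the fingers (px 228 and 424), and the brass nut is at px (217,186). I'll check the axis from the nut and grip depth, then grasp.

```bash
python3 - <<'E'
from h import *
from scipy.optimize import least_squares
d=np.load("w1.npz");K=d["camera_matrix"];D=d["depth"];v,u=np.mgrid[:480,:640]
a,b=u-K[0,2],v-K[1,2];r=np.hypot(a,b)+1e-9;th=r/K[0,0];t=np.tan(th)
p=np.stack([a/r*t*D,-b/r*t*D,-D],-1);T=np.linalg.inv(d["view"]);P=p@T[:3,:3].T+T[:3,3]-C
L=np.stack([P@EX,P@EY,P@EZ],-1)
hsv=cv2.cvtColor(d["frame"],cv2.COLOR_BGR2HSV).astype(int);H,S,V=np.moveaxis(hsv,-1,0)
m=(H>17)&(H<35)&(S>120)&(u>190)&(u<245)&(v>165)&(v<200)&(D>0)
print("nut",m.sum(),np.percentile(L[m],[2,50,98],axis=0).round(4).tolist())
m=(H<17)&(S>80)&(u>298)&(u<350)&(v>180)&(v<320)&(D>0);g=L[m];x=g[:,0];print("grip x",np.percentile(x,[1,99]).round(4))
k=(x>-.08)&(x<-.03);s=least_squares(lambda q:np.hypot(g[k,1]-q[0],g[k,2]-q[1])-.0135,[-.068,-.018],loss="soft_l1",f_scale=.001);print(s.x.round(4),"expected",(.07*np.sin(F["q"])).round(4),(-.07*np.cos(F["q"])).round(4))
m=(S<60)&(u>250)&(u<300)&(v>150)&(v<175)&(D>0);print("arm",np.percentile(L[m],[5,50,95],axis=0).round(4).tolist())
E
```

```text
nut 698 [[-0.0235, -0.0129, -0.0022], [-0.0187, -0.0038, 0.0109], [-0.0131, 0.01, 0.0141]]
grip x [-0.0993 -0.0148]
[-0.0685 -0.0175] expected -0.0678 -0.0175
arm [[-0.0085, -0.051, -0.2295], [-0.0041, -0.0359, 0.0021], [0.0534, -0.0008, 0.0074]]
```

```bash
cat > wind.py <<'E'
from bench import *
from h import *
a=np.radians(40);tz=np.sin(a)*XL-np.array([0,0,np.cos(a)])
q0=float(F["q"]);s=.062;f0=np.array(state()["ft_force"])
move_l(crank(q0,s,tz).tolist(),.08);print("in",(np.array(state()["ft_force"])-f0).round(1))
close();st=state();print("closed",round(st["finger_gap"],4),np.round(st["finger_force"],1),(np.array(st["ft_force"])-f0).round(1))
if not .02<st["finger_gap"]<.034: raise SystemExit("bad grasp")
n=int(np.ceil((4*np.pi-q0)/np.radians(12)));off=np.zeros(3)
for i,q in enumerate(np.linspace(q0,4*np.pi,n+1)[1:]):
    move_l((crank(q,s,tz)+off).tolist(),.07)
    st=state();f=np.array(st["ft_force"])-f0
    rad=np.sin(q)*EY-np.cos(q)*EZ;tan=np.cos(q)*EY+np.sin(q)*EZ
    off+=2.5e-5*(f@rad)*rad+2.5e-5*(f@EX)*EX
    if i%5==0 or i>n-3: print(round(q,2),"r %.1f t %.1f x %.1f"%(f@rad,f@tan,f@EX),"gap",round(st["finger_gap"],4),(off*1e3).round(1),"t",round(st["time"],2))
    if np.linalg.norm(f)>70 or st["finger_gap"]<.015: print("ABORT",f);break
hold(.2);print((np.array(state()["ft_force"])-f0).round(1))
for n in("scene","wrist"):
    d=get_image(n);cv2.imwrite(f"pics/{n}2.png",d["frame"]);np.savez(n+"2.npz",**d)
E
python3 wind.py
```

```text
in [-1.  -0.1 -0.2]
closed 0.0273 30.0 [ 4.9 -1.9 -1.2]
-1.11 r 6.5 t 2.9 x 1.1 gap 0.0276 [ 0.2  0.  -0.1] t 24.52
-0.07 r -7.6 t 1.3 x -0.3 gap 0.0273 [-0.1 -0.2  0.4] t 26.31
0.96 r -5.7 t 1.9 x 2.2 gap 0.0274 [ 0.2 -0.6  1. ] t 28.1
2.0 r -2.9 t 1.0 x 2.6 gap 0.0275 [ 0.8 -0.6  1.2] t 29.89
3.03 r 1.2 t 2.4 x -0.9 gap 0.0273 [ 0.9 -0.6  1.2] t 31.68
4.07 r 2.6 t 3.9 x -2.3 gap 0.0274 [ 0.9 -0.9  1.2] t 33.48
5.11 r 0.3 t 5.1 x -0.1 gap 0.0274 [ 1.2 -1.1  1.2] t 35.27
6.14 r 2.3 t 3.8 x 2.1 gap 0.0271 [ 1.2 -1.   1.2] t 37.06
7.18 r 4.1 t 2.2 x 0.7 gap 0.0274 [ 1.1 -0.6  1. ] t 38.85
8.21 r 3.1 t 1.7 x -1.1 gap 0.0273 [ 0.7 -0.5  1. ] t 40.64
9.25 r 0.4 t 2.6 x -1.1 gap 0.0271 [ 0.6 -0.5  1. ] t 42.43
10.29 r 4.3 t 4.6 x -0.7 gap 0.0271 [ 0.7 -0.8  1.2] t 44.23
11.32 r 4.2 t 5.8 x 0.8 gap 0.0271 [ 1.2 -1.   1.3] t 46.02
12.36 r 1.3 t 2.7 x 0.4 gap 0.0267 [ 1.3 -1.   1.2] t 47.81
12.57 r 1.2 t 2.9 x 0.5 gap 0.0277 [ 1.3 -1.   1.2] t 48.17
[-3.   2.2 -0.5]
```

```bash
python3 - <<'E'
from bench import *
from h import *
from scipy.optimize import least_squares
gripper_open()
a=np.radians(40);tz=np.sin(a)*XL-np.array([0,0,np.cos(a)])
p=np.array(state()["ee_pos"]);move_l((p-.12*tz).tolist(),.1)
d=get_image("wrist");cv2.imwrite("pics/w3.png",d["frame"])
K=d["camera_matrix"];D=d["depth"];v,u=np.mgrid[:480,:640]
A,b=u-K[0,2],v-K[1,2];r=np.hypot(A,b)+1e-9;t=np.tan(r/K[0,0])
P=np.stack([A/r*t*D,-b/r*t*D,-D],-1);T=np.linalg.inv(d["view"]);P=P@T[:3,:3].T+T[:3,3]-C
L=np.stack([P@EX,P@EY,P@EZ],-1);hsv=cv2.cvtColor(d["frame"],cv2.COLOR_BGR2HSV).astype(int)
m=(hsv[...,0]<17)&(hsv[...,1]>80)&(D>0)&(L[...,0]>-.08)&(L[...,0]<-.03)&(np.hypot(L[...,1],L[...,2])<.1)&(np.hypot(L[...,1],L[...,2])>.04)
g=L[m];s=least_squares(lambda q:np.hypot(g[:,1]-q[0],g[:,2]-q[1])-.0135,[0,-.07],loss="soft_l1",f_scale=.001).x
print(m.sum(),"grip y,z",s.round(4),"q",np.arctan2(s[0],-s[1]).round(3),state()["time"])
d=get_image("scene");cv2.imwrite("pics/s3.png",d["frame"])
E
```

```text
2854 grip y,z [-0.0012 -0.0686] q -0.017 50.9
```

View pics/s3.png

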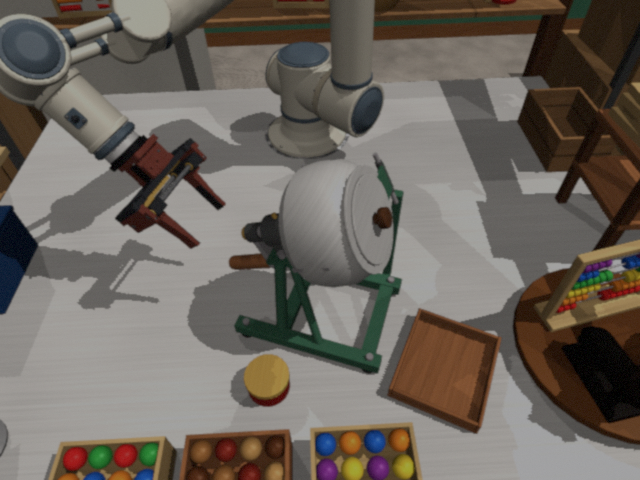

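View pics/w3.png

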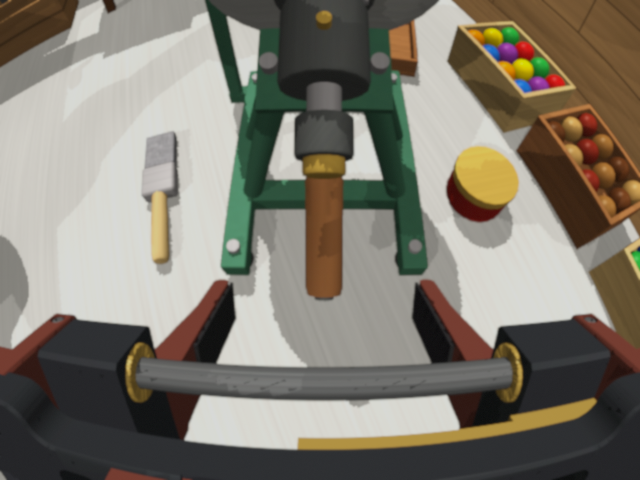

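The lid is shut, with its knob at scene px (382,217). The grip hangs straight below the nut at wrist px (324,235), the tin, brush and tray haven't moved, and the gripper is clear.

```bash
python3 -c "
from bench import *
print(job_done())"
```

```text
the job is handed in; nothing more can be done
None
```

The job is handed in: I closed the lid gently, wound the crank clockwise for two full turns and on to the bottom without letting go, and left the grip there (within about 0.02 rad); the tin, brush and tray look unmoved, and it took about 51 s.

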